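# Bolt the ultrasonic tank's lid, pin the bolt and silence the beep

### The job

The ultrasonic tank is beeping because its lid is not locked. Slide the brass bolt by its porcelain knob into the fork until it meets its stop, push the copper pin through fork and bolt until its collar seats on the fork, and let go of it; then press the red button well in (at least 4.5 of its 6 mm) to stop the beeping. Leave the sauce boat, the eye bath and the ruler where they are.

Things in the scene. Friction and masses are not known exactly. Their poses are not given: they have to be found in the camera images.
- tank: steel ultrasonic tank fixed to the counter, 280 deep (x) by 320 wide (y) mm, origin on the counter midway across its width, straight under the panel's centre, 55 mm behind the front face; flat lid with its top 127 mm up and a low black handle up to 150 mm. Its front (-x) is a blue sloping control panel, which looks to the robot's right (tank yaw 1.45 to 2.05 rad).
- panel_center (a point): centre of the blue panel, on its surface: 310 wide (y, towards the robot), 130 up the slope (x, rising to the robot's left), sloping 31.5 degrees (0.55 rad) to the horizontal. z = the panel's normal, out of it. Bolt, fork and button stand square to the slope, so work there with the tool along -z of this point, tilted 31.5 degrees, pointing down and to the robot's left.
- fork_mouth (a point): centre of the hole's mouth on the upper face of the dark steel fork, on the panel's half nearer the robot; axes as panel_center, z = hole axis, outwards. Two fork plates 50 (x) by 40 (y) mm with 14.5 mm holes at z = 0 to -8 and -20 to -28 mm, the bolt between them; the panel at z = -46. A sprung ball in the lower plate grips the pin: the last 15 mm need 3 to 8 N of push.
- bar_knob (a point): middle of the widest part of the white porcelain knob (29 mm wide, 34 tall, axis along the panel's normal) on the brass bolt; axes as panel_center. 20 mm out from the bolt's face, 14 mm below the knob's top, 56 mm from the panel. The bolt (28 wide, 8 thick, 16 mm hole 85 mm to +y of the knob) slides along y with about 2 N of friction and stays where left.
- lock_bar (a joint): sliding bolt: how far it still is from its stop, in m; 0 = home against the stop, bolt hole in line with the fork holes; up to 0.045 = drawn out towards -y of fork_mouth (away from the robot), hole not in line
- stop_button_top (a point): centre of the top of the round red push button (28 mm wide, in a black 44 mm collar) on the panel's end far from the robot, 22 mm above the panel, 180 mm from the hole axis; z = panel's normal, out of the button
- stop_button (a joint): red button: 0 = out, 0.006 m = fully pressed (about 5 N); springs back
- pin: copper-coloured headed pin, 77 mm long, origin at the centre of its lower tip, z towards its head. Tip tapers from 5 to 12 mm over the first 10 mm; shank 12 mm wide up to 40 mm; collar 22 mm wide from 40 to 45 mm; round grip 16 mm wide from 45 to 77 mm. About 90 g. Starts upright in the wooden rest, collar on the rest's top.
- pin_collar (a point): centre of the underside of the pin's collar, 40 mm from its tip; z towards the head. This face seats on fork_mouth.
- pin_rest: fixed wooden block 70 x 70 x 75 mm, origin at the centre of its underside, with the pin standing in its 16 mm hole; to the right of the tank's panel, nearer or farther, in one of two areas that it shares with the sauce boat
- sauce_boat: bystander: stained white porcelain sauce boat, 170 long (x) by 80 wide and 90 mm high, origin under its centre, spout to +x; in the area without the pin rest
- eye_bath: bystander: small glass eye bath, 42 x 32 mm, 52 mm high, origin under its centre, right of the button end of the tank
- ruler: bystander: brass ruler 200 (y) x 26 (x) x 4 mm lying on the tank's lid between panel and handle, its length along the tank's y, origin at the centre of its underside

How it is judged:
By the outcome, as a careful person would: the job done as asked, in the order asked, and still so for the second after the job is handed in, with the robot touching nothing.
It also fails if it takes over 61 s, if anything falls off the work surface, if the arm or the gripper's body presses on something with over 40 N, if the wrist force passes 120 N, or if a joint passes its speed limit or range.

### The arm

A 7-joint arm with a two-finger parallel gripper is mounted at the origin on the work surface. World frame = base frame: x ahead of the robot, y to its left, z up, the work surface at z = 0. Lengths are in m, angles in rad, forces in N, time in s.
With the tool pointing down it reaches from about 0.4 to 0.875 m from the base axis. Payload 6.5 kg.
Tool frame: the origin (TCP) lies at the very end of the fingers, on their centre line; the grasp point (between the pads) lies ctrl.grasp_offset behind it (ctrl.grasp_offset is the distance from the TCP to the grasp point, in m); z points along the fingers, y is the line along which they close (so a half turn about z gives the same grasp; the last joint's range is limited). The gripper opens to 85 mm and grips with 20 to 120 N. Pads are 22 mm wide; open, the fingers measure 114 mm over their backs; the gripper's body (76 mm by 85 mm) begins 54 mm behind the grasp point. The pads swing forward as they close: fully open they stand 13 mm farther back than shut.
Start: joints at [-1.301, 0.536, -0.004, 1.538, 0.003, 1.067, -0.071], TCP at [0.214, 0.614, 0.231] pointing down, gripper open.
Joint ranges: [-2.7, 2.7], [-0.37, 2.16], [-1.27, 1.26], [0.24, 2.4], [-1.31, 4.45], [0.19, 1.91], [-2.76, 2.76]. Speed limits (rad/s): [2.39, 2.39, 3.14, 3.14, 3.14, 3.14, 3.14].

### API

Orientations are given as a unit quaternion [x, y, z, w].
In Python, from plant import ctrl gives the robot as it stands.
- The arm moves only by the tool move_arm, never from a script. Its argument "targets" is text: rows parted by semicolons, each of 6 numbers parted by spaces: the shift along the world's x, y, z in m, then the turn, a rotation vector about the world's x, y, z in degrees. A call has 1 to 10 rows; each row is the pose to reach, as a shift and turn from the pose commanded when the call began; what a row does not reach only later rows make up. A row lasts 1/8 s, in which the tool goes at most 62.5 mm and 10.7 degrees, less where a joint would pass 70% of its speed; a pose out of reach is approached as far as the arm can. A call with a gripper value outside its range is refused whole. "hand" is the opening, from -1 (shut) to 1 (fully open), set as the call begins (left out, the last holds). The fingers move at their own pace and stop on an object; "squeeze" is the grip in N (left out, the last holds). Time passes only in rows, so rows that repeat a pose let the fingers close. It gives the time, the measured TCP pose, the force, the opening and the grip force at its end, in the units of the state.
- ctrl.observe(): the state, without advancing time (a new reading comes with each control period).
- ctrl.capture(name): name is "scene" or "top" or "wrist"; returns a dict with "color" (480x640x3 uint8, blue, green, red), "K" (3x3 intrinsics, pixels), "xyz" and "rotation" of the camera in the world. Camera axes: x right, y down, z forward; pixel columns grow to the right and rows downward; lengths in m; the calibration is good to about 2 mm. The wrist camera is an equidistant fisheye: a pixel r from the principal point sees the ray r / f radians off the axis. A picture is of the moment at which its call begins. There is no depth.
- ctrl.hand_in(): hands the job in; it is judged then, once.
Trained networks look in a picture, given as the dict that the camera call returned (one of the last four; its "shot" number tells which), for a name from the list of things; names that differ only in an ending like _2 or _b are one class to them, and where a whole thing is asked for, a point or a joint stands for the part that bears it (a point fixed in the world has none). Each returns a list of dicts, best first, with "p" (0 to 1); they miss things now and then, are a little off and sometimes report something else, mostly with a low value. They report only what shows in the picture. A call takes as long as a camera call.
- ctrl.recognise(picture, name): "box" ([centre column, centre row, width, height] in pixels, round what is visible of it).
- ctrl.place_of(picture, name): "xy" ([column, row] in pixels: a listed point, or the origin of a listed thing).
The state is a dict: "time": time; "q": joint angles; "qvel": joint speeds; "tau": joint torques, N m; "position": TCP position; "orientation": TCP orientation; "force": force on the tool from outside, world axes, zero at the start; "moment": the same for the moment, N m; "finger_gap": opening from 0.0 (shut) to 1.0 (fully open); "grasp_force": force on a finger pad.
Only numpy, scipy, OpenCV 4.12 (cv2) and the standard library are available. Lean on these libraries where they do the work, as an engineer would, in place of code of your own. Each camera call takes 0.05 s, during which the arm holds its last target. There are 200 camera calls.

## Working session

There is one attempt and no reset: what is moved stays moved. The work goes in short steps, Python scripts to look and compute and a tool call to move; the robot and the scene stay as the last step left them, time stands still between calls to the robot, and variables do not carry over. Pictures are saved under pics/ and viewed, at most 10 in all, crops included, and the job is handed in when it is done.

Besides the shell and the picture viewer there is one more tool, called after "Call:" as name(argument=value, ...) on one line, values as JSON. move_arm: Moves the arm, as the interface text tells. Its arguments: {"type":"object","properties":{"targets":{"type":"string"},"hand":{"type":"number"},"squeeze":{"type":"number"}},"required":["targets"]}

```bash
ls; mkdir -p pics; cat > h.py <<'E'
import numpy as np, cv2
from scipy.spatial.transform import Rotation as R
from plant import ctrl
np.set_printoptions(precision=4,suppress=True)
def ray(p,uv):
    K=np.array(p["K"]);d=np.array([(uv[0]-K[0,2])/K[0,0],(uv[1]-K[1,2])/K[1,1],1.])
    if p.get("name")=="wrist":
        r=np.hypot(d[0],d[1]);d=np.array([d[0]/r*np.sin(r),d[1]/r*np.sin(r),np.cos(r)]) if r>1e-9 else np.array([0,0,1.])
    Rm=np.array(p["rotation"]);Rm=Rm if Rm.shape==(3,3) else R.from_quat(Rm).as_matrix()
    d=Rm@d;return np.array(p["xyz"]),d/np.linalg.norm(d)
def cap(n):
    p=ctrl.capture(n);p["name"]=n;return p
def tri(rays):
    A=np.zeros((3,3));b=np.zeros(3)
    for o,d in rays:
        M=np.eye(3)-np.outer(d,d);A+=M;b+=M@o
    x=np.linalg.solve(A,b);return x,[np.linalg.norm((np.eye(3)-np.outer(d,d))@(x-o))*1000 for o,d in rays]
def onz(r,z): o,d=r;return o+d*(z-o[2])/d[2]
E
python3 - <<'E'
from h import *
s=ctrl.observe();print({k:s[k] for k in("time","position","orientation","force","finger_gap")},ctrl.grasp_offset)
P={n:cap(n) for n in("scene","top","wrist")}
for n,p in P.items():
    cv2.imwrite(f"pics/{n}0.png",p["color"]);print(n,p.keys(),np.array(p["xyz"]),np.array(p["K"]).ravel())
for t in["tank","panel_center","fork_mouth","bar_knob","stop_button_top","pin","pin_collar","pin_rest","sauce_boat","eye_bath","ruler"]:
    rs=[]
    for n,p in P.items():
        o=ctrl.place_of(p,t)
        if o: print(t,n,o[0]["xy"],round(o[0]["p"],2)); 
        if o and o[0]["p"]>.4 : rs.append(ray(p,o[0]["xy"]))
    if len(rs)>1: print("   ->",*tri(rs))
E
```

```text
pics
{'time': 0.0, 'position': array([0.214 , 0.6131, 0.2304]), 'orientation': array([ 0.1671,  0.9859, -0.0008, -0.0001]), 'force': array([-0.0674,  0.0508,  0.3644]), 'finger_gap': 0.999274335917638} 0.0187
scene dict_keys(['color', 'K', 'xyz', 'rotation', 'shot', 'name']) [ 1.1569 -0.2846  0.7655] [592.171    0.     319.8148   0.     592.171  232.357    0.       0.
   1.    ]
top dict_keys(['color', 'K', 'xyz', 'rotation', 'shot', 'name']) [ 0.5006 -0.0655  0.9928] [577.4757   0.     332.307    0.     577.4757 232.8939   0.       0.
   1.    ]
wrist dict_keys(['color', 'K', 'xyz', 'rotation', 'shot', 'name']) [0.1507 0.6369 0.3736] [371.6483   0.     326.286    0.     371.6483 236.7776   0.       0.
   1.    ]
tank scene [373.5, 270.4] 0.73
tank top [263.5, 238.4] 0.71
tank wrist [97.7, 471.4] 0.95
   -> [0.5432 0.038  0.0014] [np.float64(1.0675585524737756), np.float64(2.3926468648795414), np.float64(1.4372568396144887)]
panel_center scene [372.4, 236.7] 0.79
panel_center top [259.6, 236.9] 0.88
   -> [0.5402 0.0331 0.0824] [np.float64(1.116158426661725), np.float64(1.11615842666
[... 503 characters left out ...]
0319] [np.float64(0.6130742413501852), np.float64(0.6130742413502029)]
pin_collar top [486.5, 214.0] 0.74
pin_rest scene [151.8, 339.1] 0.61
sauce_boat scene [221.5, 265.1] 0.86
sauce_boat top [483.7, 218.1] 0.71
sauce_boat wrist [7.7, 440.4] 0.68
   -> [ 0.5112 -0.268   0.0262] [np.float64(63.80782712870543), np.float64(85.95600321390741), np.float64(57.51463988662391)]
eye_bath scene [286.1, 370.5] 0.86
eye_bath top [377.4, 152.6] 0.55
   -> [ 0.6861 -0.1628  0.0018] [np.float64(0.031140119466272348), np.float64(0.031140119466363272)]
ruler scene [434.2, 197.6] 0.96
ruler top [183.0, 246.0] 0.93
   -> [0.5275 0.1441 0.1256] [np.float64(0.12192370108810516), np.float64(0.12192370108810328)]
```

View pics/scene0.png

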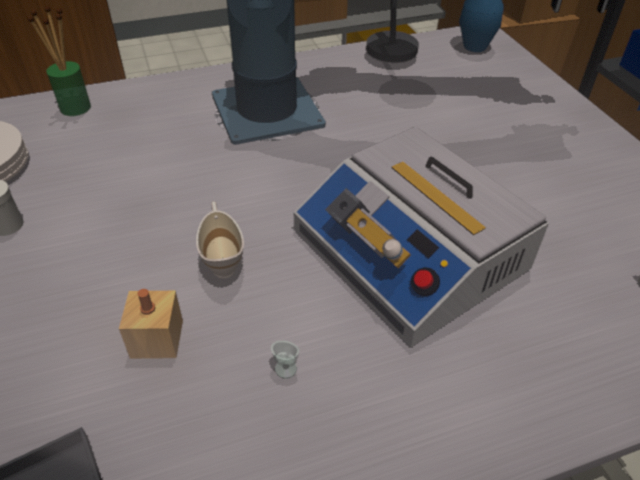

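View pics/top0.png

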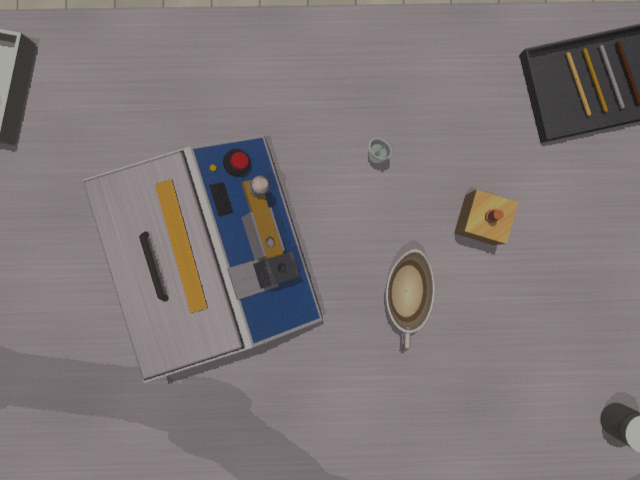

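The views show the tank with its panel facing right. The fork is near top-view (283,268), the knob at (260,185), the button at (239,160) and the pin in its rest at (495,216). The sauce boat is at (410,290). Next I'll zoom on the fork and pin.

```bash
python3 - <<'E'
import cv2,numpy as np
s=cv2.imread("pics/scene0.png");t=cv2.imread("pics/top0.png")
f=lambda im,x,y,w=66,h=50,k=6:cv2.resize(im[y:y+h,x:x+w],None,fx=k,fy=k,interpolation=cv2.INTER_CUBIC)
cv2.imwrite("pics/c0.png",np.vstack([np.hstack([f(s,315,180),f(t,245,235)]),np.hstack([f(s,115,275),f(t,455,190)])]))
E
```

```text
(no output)
```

View pics/c0.png

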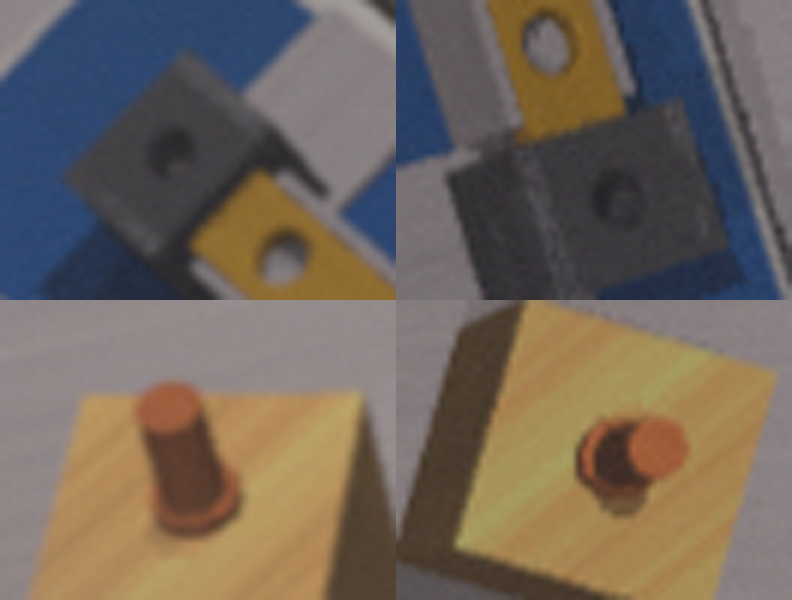

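Zoomed in, the fork hole is at scene (343.4,205.3) and top (281.9,267.5). The pin's head is at scene (143,293) and top (498.7,214.8). The pin collar is at about scene (147.8,307.8) and top (492.2,216.3).

```bash
python3 - <<'E'
from h import *
from scipy.optimize import least_squares
P={n:cap(n) for n in("scene","top")}
def px(p,X):
    K=np.array(p["K"]);Rm=np.array(p["rotation"]);Rm=Rm if Rm.shape==(3,3) else R.from_quat(Rm).as_matrix()
    c=Rm.T@(X-np.array(p["xyz"]));return (K@c/c[2])[:2]
f=tri([ray(P["scene"],(343.4,205.3)),ray(P["top"],(281.9,267.5))]);print("fork",*f)
print("pinhead",*tri([ray(P["scene"],(143,293)),ray(P["top"],(498.7,214.8))]))
print("collar",*tri([ray(P["scene"],(147.8,307.8)),ray(P["top"],(492.2,216.3))]))
print("rest/boat",ctrl.place_of(P["top"],"pin_rest")[:2],ctrl.place_of(P["top"],"sauce_boat")[:3])
def det(n,t): return np.array(ctrl.place_of(P[n],t)[0]["xy"])
obs={("scene","fork"):(343.4,205.3),("top","fork"):(281.9,267.5)}
for n in P:
    for t in("stop_button_top","bar_knob","panel_center","tank","ruler"): obs[n,t]=det(n,t)
def frame(y):
    s,c=np.sin(.55),np.cos(.55);h=np.array([np.cos(y),np.sin(y),0]);z=np.array([0,0,1.])
    return np.c_[h*c+z*s,[-np.sin(y),np.cos(y),0],-h*s+z*c]
# v: tank x,y,yaw, panel z, fork (x,y in panel), bolt d, ruler x,y
def model(v):
    F=frame(v[2]);T=np.array([v[0],v[1],0]);C=T+[0,0,v[3]]
    fk=C+F@[v[4],v[5],.046]
    return {"tank":T,"panel_center":C,"fork":fk,"bar_knob":C+F@[v[4],v[5]-.085-v[6],.056],"stop_button_top":C+F@[v[9],v[5]-np.sqrt(.18**2-(v[9]-v[4])**2),.022],"ruler":T+[np.cos(v[2])*v[7]-np.sin(v[2])*v[8],np.sin(v[2])*v[7]+np.cos(v[2])*v[8],.127]}
W={"fork":.5,"stop_button_top":.7}
def res(v):
    m=model(v);return np.concatenate([(px(P[n],m[t])-o)/W.get(t,1.5) for (n,t),o in obs.items()])
r=least_squares(res,[.54,.035,1.86,.08,0,.05,.02,.1,0,0],x_scale=.01)
print(r.x,r.cost);print(np.round(res(r.x),2).reshape(-1,2).tolist())
m=model(r.x)
for k in m:print(k,m[k])
print(frame(r.x[2]))
E
```

```text
fork [ 0.4923 -0.0025  0.1207] [np.float64(0.3446533640744888), np.float64(0.34465336407443)]
pinhead [ 0.5659 -0.3358  0.1115] [np.float64(0.5513781918378942), np.float64(0.551378191837921)]
collar [ 0.5662 -0.3355  0.078 ] [np.float64(0.6219918207065156), np.float64(0.621991820706587)]
rest/boat [{'xy': [479.7, 218.4], 'p': 0.85}] [{'xy': [404.9, 291.0], 'p': 0.61}]Traceback (most recent call last):
  File "<stdin>", line 14, in <module>
  File "<stdin>", line 11, in det
IndexError: list index out of range
```

```bash
cat > fit.py <<'E'
from h import *
from scipy.optimize import least_squares
P={n:cap(n) for n in("scene","top")}
def px(p,X):
    K=np.array(p["K"]);Rm=np.array(p["rotation"]);Rm=Rm if Rm.shape==(3,3) else R.from_quat(Rm).as_matrix()
    c=Rm.T@(X-np.array(p["xyz"]));return (K@c/c[2])[:2]
obs={("scene","fork"):(343.4,205.3),("top","fork"):(281.9,267.5)}
for n in P:
    for t in("stop_button_top","bar_knob","panel_center","tank","ruler"):
        o=ctrl.place_of(P[n],t)
        if o and o[0]["p"]>.4: obs[n,t]=np.array(o[0]["xy"])
def frame(y):
    s,c=np.sin(.55),np.cos(.55);h=np.array([np.cos(y),np.sin(y),0]);z=np.array([0,0,1.])
    return np.c_[h*c+z*s,[-np.sin(y),np.cos(y),0],-h*s+z*c]
def model(v):
    F=frame(v[2]);T=np.array([v[0],v[1],0]);C=T+[0,0,v[3]]
    fk=C+F@[v[4],v[5],.046]
    return {"tank":T,"panel_center":C,"fork":fk,"bar_knob":C+F@[v[4],v[5]-.085-v[6],.056],"stop_button_top":C+F@[v[9],v[5]-np.sqrt(.18**2-(v[9]-v[4])**2),.022],"ruler":T+[np.cos(v[2])*v[7]-np.sin(v[2])*v[8],np.sin(v[2])*v[7]+np.cos(v[2])*v[8],.127]}
W={"fork":.5,"stop_button_top":.7}
def res(v):
    m=model(v);return np.concatenate([(px(P[n],m[t])-o)/W.get(t,1.5) for (n,t),o in obs.items()])
r=least_squares(res,[.54,.035,1.86,.08,0,.05,.02,.1,0,0],x_scale=.01)
print(r.x,r.cost);print(dict(zip(obs,np.round(res(r.x),1).reshape(-1,2).tolist())))
m=model(r.x)
for k in m:print(k,m[k])
print(frame(r.x[2]))
E
python3 fit.py
```

```text
[ 0.5396  0.0388  1.9979  0.073   0.0084  0.0596 -0.005   0.1029 -0.0362
 -0.0135] 273.9135489542888
{('scene', 'fork'): [1.0, 3.4], ('top', 'fork'): [-1.8, -0.3], ('scene', 'bar_knob'): [-9.9, -13.4], ('scene', 'panel_center'): [0.3, 2.3], ('scene', 'tank'): [0.4, -0.5], ('scene', 'ruler'): [0.1, -0.2], ('top', 'stop_button_top'): [0.9, 4.8], ('top', 'bar_knob'): [-1.1, -14.8], ('top', 'panel_center'): [-1.2, 1.0], ('top', 'tank'): [0.6, 0.9], ('top', 'ruler'): [0.1, -0.1]}
tank [0.5396 0.0388 0.    ]
panel_center [0.5396 0.0388 0.073 ]
fork [ 0.4923 -0.0012  0.1167]
bar_knob [0.5674 0.0272 0.1252]
stop_button_top [0.6575 0.0673 0.0848]
ruler [0.5299 0.1475 0.127 ]
[[-0.3531 -0.9102  0.2165]
 [ 0.776  -0.4142 -0.4757]
 [ 0.5227  0.      0.8525]]
```

```bash
sed -i 's/x_scale=.01)/x_scale=.01,loss="soft_l1",max_nfev=5000)/; s/^r=least/print({k:np.round(v,1).tolist() for k,v in obs.items()})\nr=least/' fit.py; sed -i 's/\[.54,.035,1.86,.08,0,.05,.02,.1,0,0\]/[.54,.035,1.86,.08,0,.06,.04,.1,0,0]/' fit.py; python3 fit.py
```

```text
{('scene', 'fork'): [343.4, 205.3], ('top', 'fork'): [281.9, 267.5], ('scene', 'stop_button_top'): [423.6, 279.4], ('scene', 'bar_knob'): [389.9, 246.9], ('scene', 'panel_center'): [374.0, 234.1], ('scene', 'tank'): [370.0, 267.9], ('scene', 'ruler'): [433.1, 197.6], ('top', 'stop_button_top'): [237.8, 158.7], ('top', 'bar_knob'): [258.5, 182.9], ('top', 'panel_center'): [261.9, 237.1], ('top', 'tank'): [262.7, 241.0], ('top', 'ruler'): [180.8, 247.6]}
[ 0.5371  0.0358  1.8669  0.082   0.0002  0.0534  0.0405  0.108  -0.0207
  0.0001] 9.738221122052456
{('scene', 'fork'): [-0.2, 0.1], ('top', 'fork'): [-0.4, -1.2], ('scene', 'stop_button_top'): [0.1, -2.1], ('scene', 'bar_knob'): [1.7, 0.8], ('scene', 'panel_center'): [-0.1, 0.7], ('scene', 'tank'): [0.2, 0.5], ('scene', 'ruler'): [0.8, -1.0], ('top', 'stop_button_top'): [2.1, 0.4], ('top', 'bar_knob'): [0.2, 2.2], ('top', 'panel_center'): [-2.2, 1.4], ('top', 'tank'): [0.8, -0.0], ('top', 'ruler'): [0.8, -0.2]}
tank [0.5371 0.0358 0.    ]
panel_center [0.5371 0.0358 0.082 ]
fork [ 0.493  -0.0026  0.1213]
bar_knob [0.6146 0.029  0.1298]
stop_button_top [0.6616 0.0618 0.1008]
ruler [0.5254 0.1452 0.127 ]
[[-0.2487 -0.9565  0.1525]
 [ 0.8154 -0.2918 -0.4999]
 [ 0.5227  0.      0.8525]]
```

```bash
cat >> h.py <<'E'
F=np.array([[-.2487,-.9565,.1525],[.8154,-.2918,-.4999],[.5227,0,.8525]])
n=F[:,2]; ey=F[:,1]; ex=F[:,0]
fork=np.array([.4926,-.0025,.121]);knob=np.array([.6146,.0295,.1295]);btn=np.array([.662,.061,.100])
RP=R.from_matrix(np.c_[np.cross(-ey,-n),-ey,-n])
def down(yd):
    y=np.array([yd[0],yd[1],0])/np.hypot(*yd[:2]);z=np.array([0,0,-1.]);return R.from_matrix(np.c_[np.cross(y,z),y,z])
def go(T,Rt,msg=""):
    s=ctrl.observe();R0=R.from_quat(s["orientation"])
    print(msg,"shift",np.array(T)-s["position"],"rot",(Rt*R0.inv()).as_rotvec(degrees=True),"t",s["time"])
E
python3 -c "
from h import *
go(knob+.1*n,RP,'hover')"
```

```text
hover shift [ 0.4157 -0.6342 -0.0165] rot [ 23.559   22.6418 -52.3956] t 3.25
```

Call:
move_arm(targets="0 0 0.06 0 0 0; 0.03 -0.05 0.1 0 0 -5; 0.41 -0.63 0.08 23.6 22.6 -52.4; 0.41 -0.63 0.08 23.6 22.6 -52.4; 0.41 -0.63 0.08 23.6 22.6 -52.4; 0.41 -0.63 0.08 23.6 22.6 -52.4; 0.41 -0.63 0.08 23.6 22.6 -52.4; 0.41 -0.63 0.08 23.6 22.6 -52.4; 0.41 -0.63 0.08 23.6 22.6 -52.4; 0.41 -0.63 0.08 23.6 22.6 -52.4", hand=0.2)

```text
time: 4.5
position: [0.5154, 0.1494, 0.316]
orientation: [0.573, 0.773, 0.162, -0.218]
force: [2.1, 0.9, 0.2]
finger_gap: 0.6
grasp_force: 0.0
```

```bash
python3 -c "
from h import *
go(knob+.1*n,RP,'hover')"
```

```text
hover shift [ 0.1144 -0.1699 -0.1012] rot [-0.0344  0.0922  0.0334] t 4.5
```

Call:
move_arm(targets="0.057 -0.085 -0.03 0 0 0; 0.114 -0.17 -0.08 0 0 0; 0.114 -0.17 -0.101 0 0 0; 0.114 -0.17 -0.101 0 0 0; 0.114 -0.17 -0.101 0 0 0; 0.114 -0.17 -0.101 0 0 0")

```text
time: 5.25
position: [0.6285, -0.0178, 0.2152]
orientation: [0.572, 0.774, 0.162, -0.218]
force: [-0.0, 0.7, 0.7]
finger_gap: 0.599
grasp_force: 0.0
```

```bash
python3 - <<'E'
from h import *
s=ctrl.observe()
w=cap("wrist");cv2.imwrite("pics/w1.png",w["color"])
for t in("bar_knob","stop_button_top","fork_mouth"):
    for o in ctrl.place_of(w,t)[:2]:
        c,d=ray(w,o["xy"]);print(t,o["xy"],o["p"])
        X0={"bar_knob":knob,"stop_button_top":btn,"fork_mouth":fork}[t]
        X=c+d*((X0-c)@n)/(d@n);print("  at model height",X,"err panel",F.T@(X-X0))
go(knob+.1*n,RP);go(knob-.0125*n,RP)
E
```

```text
bar_knob [327.4, 248.0] 0.89
  at model height [0.6176 0.0269 0.1274] err panel [-0.004  -0.0021  0.    ]
stop_button_top [392.8, 233.1] 0.91
  at model height [0.6608 0.0598 0.0995] err panel [-0.0009  0.0015 -0.    ]
stop_button_top [261.5, 247.5] 0.49
  at model height [0.5658 0.0203 0.0933] err panel [-0.0128  0.1039 -0.    ]
fork_mouth [156.2, 236.1] 0.74
  at model height [ 0.491  -0.0014  0.1219] err panel [ 0.0018  0.0012 -0.    ]
 shift [ 0.0012 -0.003  -0.0012] rot [-0.0512  0.1486 -0.0724] t 5.45
 shift [-0.0159  0.0532 -0.0971] rot [-0.0512  0.1486 -0.0724] t 5.45
```

View pics/w1.png

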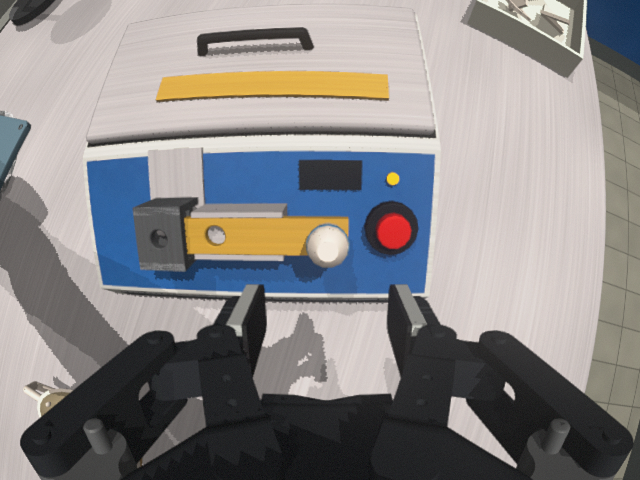

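The wrist view shows the knob (327,248) centred between the fingers and the panel edges level. I'm descending.

Call:
move_arm(targets="-0.004 0.018 -0.033 0 0 0; -0.008 0.034 -0.063 0 0 0; -0.012 0.046 -0.087 0 0 0; -0.0145 0.052 -0.098 0 0 0; -0.0145 0.052 -0.098 0 0 0; -0.0145 0.052 -0.098 0 0 0")

```text
time: 6.2
position: [0.6149, 0.0324, 0.1179]
orientation: [0.573, 0.774, 0.162, -0.217]
force: [-0.3, -0.2, 0.4]
finger_gap: 0.598
grasp_force: 0.0
```

Call:
move_arm(targets="0 0 0 0 0 0; 0 0 0 0 0 0; 0 0 0 0 0 0; 0 0 0 0 0 0; 0 0 0 0 0 0; 0 0 0 0 0 0", hand=-0.6, squeeze=20)

```text
time: 6.95
position: [0.6146, 0.0324, 0.1176]
orientation: [0.573, 0.773, 0.162, -0.217]
force: [-0.4, -2.1, 5.0]
finger_gap: 0.321
grasp_force: 19.7
```

```bash
python3 -c "
from h import *
s=ctrl.observe();p=s['position'];print(F.T@(p-knob)*1000,F.T@s['force'],s['finger_gap'],'d left',(fork-.085*ey-p)@ey)
print((fork-.085*ey-p)@ey*ey)"
```

```text
[ -3.8504  -0.883  -11.6342] [1.0223 1.0018 5.2895] 0.32106350143870077 d left 0.04191023547374771
[-0.0401 -0.0122  0.    ]
```

Call:
move_arm(targets="-0.01 -0.003 0 0 0 0; -0.021 -0.0064 0 0 0 0; -0.032 -0.0098 0 0 0 0; -0.037 -0.0113 0 0 0 0; -0.039 -0.0119 0 0 0 0; -0.04 -0.0122 0 0 0 0; -0.04 -0.0122 0 0 0 0")

```text
time: 7.82
position: [0.5746, 0.0206, 0.1176]
orientation: [0.573, 0.773, 0.163, -0.217]
force: [1.9, -2.1, 7.7]
finger_gap: 0.319
grasp_force: 19.8
```

```bash
python3 -c "
from h import *
s=ctrl.observe();p=s['position'];print(F.T@(p-fork)*1000,F.T@s['force'],s['finger_gap'])"
```

```text
[ -3.3779 -85.1874  -1.9668] [ 1.8378 -1.2162  7.9563] 0.31940990633872646
```

Call:
move_arm(targets="-0.001 -0.0003 0 0 0 0; -0.002 -0.0006 0 0 0 0; -0.002 -0.0006 0 0 0 0")

```text
time: 8.2
position: [0.5728, 0.02, 0.1176]
orientation: [0.573, 0.773, 0.163, -0.217]
force: [1.9, -1.9, 6.4]
finger_gap: 0.317
grasp_force: 19.8
```

```bash
python3 -c "
from h import *
s=ctrl.observe();p=s['position'];print(F.T@(p-fork)*1000,F.T@s['force'],s['finger_gap'])"
```

```text
[ -3.3513 -83.2509  -1.9694] [ 1.2963 -1.2383  6.7056] 0.31659583543187464
```

Call:
move_arm(targets="-0.001 -0.0003 0 0 0 0; -0.002 -0.0006 0 0 0 0; -0.0029 -0.0009 0 0 0 0; -0.0029 -0.0009 0 0 0 0")

```text
time: 8.7
position: [0.5726, 0.0199, 0.1176]
orientation: [0.573, 0.774, 0.164, -0.215]
force: [10.0, 1.1, 1.6]
finger_gap: 0.322
grasp_force: 19.8
```

```bash
python3 -c "
from h import *
s=ctrl.observe();p=s['position'];print(F.T@(p-fork)*1000,F.T@s['force'],s['finger_gap'])"
```

```text
[ -3.3673 -83.1138  -1.8698] [-0.783  -9.8828  2.3808] 0.3218956938018028
```

Call:
move_arm(targets="0.0025 0.0007 0 0 0 0; 0.0025 0.0007 0 0 0 0; 0.0025 0.0007 0 0 0 0; 0.0025 0.0007 0 0 0 0", hand=0.2)

```text
time: 9.2
position: [0.5712, 0.0202, 0.1165]
orientation: [0.573, 0.773, 0.162, -0.218]
force: [-0.5, -1.0, 0.1]
finger_gap: 0.596
grasp_force: 0.0
```

```bash
python3 - <<'E'
from h import *
s=ctrl.observe();print(s["finger_gap"],s["force"])
pin=np.array([.566,-.3355,0])
Rd=down((.9565,.2918))
go(pin+[0,0,.2],Rd); print(.12*n)
E
```

```text
0.5957367449570026 [-0.5353 -0.9514  0.0684]
 shift [-0.0052 -0.3557  0.0835] rot [-30.1591  -9.1806   0.0194] t 9.2
[ 0.0183 -0.06    0.1023]
```

Call:
move_arm(targets="0.008 -0.025 0.042 0 0 0; 0.015 -0.05 0.085 0 0 0; -0.01 -0.06 0.11 0 0 0; -0.055 -0.098 0.125 0 0 0; -0.055 -0.098 0.125 0 0 0; -0.055 -0.098 0.125 0 0 0; -0.055 -0.098 0.125 0 0 0")

```text
time: 10.07
position: [0.517, -0.0766, 0.2412]
orientation: [0.572, 0.774, 0.162, -0.218]
force: [0.3, 0.4, 0.1]
finger_gap: 0.598
grasp_force: 0.0
```

```bash
python3 - <<'E'
from h import *
s=ctrl.observe();print(F.T@(s["position"]-fork))
w=cap("wrist");cv2.imwrite("pics/w2.png",w["color"]);import pickle;pickle.dump(w,open("w2.pkl","wb"))
for t in("bar_knob","stop_button_top","fork_mouth"):
    for o in ctrl.place_of(w,t)[:1]:
        c,d=ray(w,o["xy"]);X0={"bar_knob":fork-.085*ey+.01*n,"stop_button_top":btn,"fork_mouth":fork}[t]
        X=c+d*((X0-c)@n)/(d@n);print(t,o["xy"],o["p"],"err panel",F.T@(X-X0)*1000)
x,y=map(int,ctrl.place_of(w,"fork_mouth")[0]["xy"])
cv2.imwrite("pics/w2c.png",cv2.resize(w["color"][y-40:y+40,x-40:x+120],None,fx=5,fy=5,interpolation=2));print(x-40,y-40)
go(np.array([.566,-.3355,.2]),down((.9565,.2918)))
E
```

```text
[-0.0036 -0.0017  0.1432]
bar_knob [431.0, 225.1] 0.8 err panel [-2.3983 -0.7336  0.    ]
stop_button_top [513.9, 216.6] 0.56 err panel [-0.3708  1.9718  0.    ]
fork_mouth [323.6, 218.0] 0.66 err panel [ 0.4861 -1.2959  0.    ]
283 178
 shift [ 0.0493 -0.2582 -0.0414] rot [-30.1589  -9.1776  -0.0344] t 10.325
```

View pics/w2c.png

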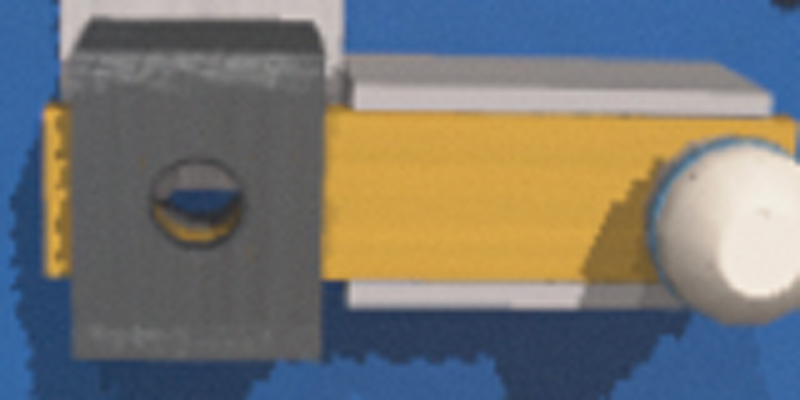

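The close-up shows the bolt hole lined up behind the fork hole, centred at (322,218.5), which agrees with the estimate. Next is the pin.

Call:
move_arm(targets="0.01 -0.05 0 -6 -1.8 0; 0.02 -0.1 0 -14 -4.2 0; 0.03 -0.16 0 -24 -7 0; 0.04 -0.22 -0.02 -30.2 -9.2 0; 0.049 -0.258 -0.041 -30.2 -9.2 0; 0.049 -0.258 -0.041 -30.2 -9.2 0; 0.049 -0.258 -0.041 -30.2 -9.2 0; 0.049 -0.258 -0.041 -30.2 -9.2 0")

```text
time: 11.32
position: [0.5663, -0.3345, 0.2012]
orientation: [0.594, 0.804, 0.001, 0.001]
force: [0.4, -0.3, -0.2]
finger_gap: 0.601
grasp_force: 0.0
```

```bash
python3 - <<'E'
from h import *
w=cap("wrist");cv2.imwrite("pics/w3.png",w["color"])
for t,z in(("pin_collar",.075),("pin",.035),("pin_rest",0)):
    for o in ctrl.place_of(w,t)[:1]: print(t,o["xy"],o["p"],onz(ray(w,o["xy"]),z))
go([.566,-.3355,.08],down((.9565,.2918)))
E
```

```text
pin_collar [322.4, 226.1] 0.9 [ 0.5651 -0.3335  0.075 ]
pin [323.1, 217.3] 0.87 [ 0.566  -0.3357  0.035 ]
pin_rest [327.2, 208.8] 0.78 [ 0.5694 -0.3344  0.    ]
 shift [ 0.     -0.0004 -0.1211] rot [ 0.033   0.1016 -0.0577] t 11.525
```

View pics/w3.png

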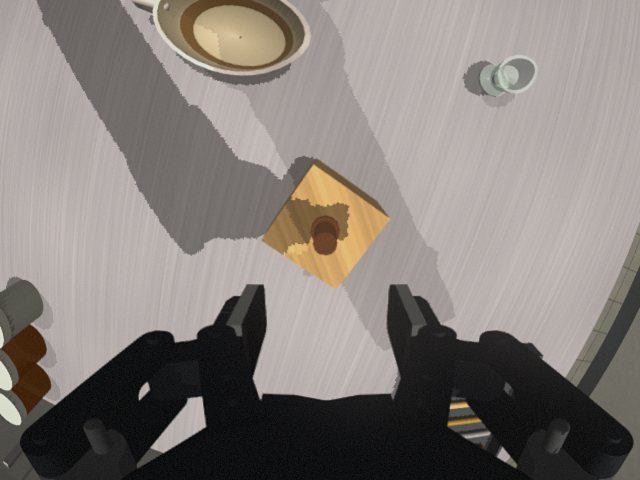

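The pin at (323,235) is centred between the fingers, and all measurements agree to about 1.5 mm. I'm descending.

Call:
move_arm(targets="0 0 -0.045 0 0 0; 0 0 -0.085 0 0 0; 0 0 -0.11 0 0 0; 0 0 -0.12 0 0 0; 0 0 -0.12 0 0 0; 0 0 -0.12 0 0 0")

```text
time: 12.28
position: [0.5664, -0.3363, 0.0821]
orientation: [0.595, 0.804, 0.0, 0.002]
force: [0.0, -0.6, -0.2]
finger_gap: 0.596
grasp_force: 0.0
```

Call:
move_arm(targets="0 0 0 0 0 0; 0 0 0 0 0 0; 0 0 0 0 0 0; 0 0 0 0 0 0; 0 0 0 0 0 0; 0 0 0 0 0 0; 0 0 0 0 0 0; 0 0 0 0 0 0", hand=-1, squeeze=50)

```text
time: 13.28
position: [0.5659, -0.3359, 0.0815]
orientation: [0.595, 0.804, 0.0, 0.001]
force: [-1.4, 2.9, 5.4]
finger_gap: 0.171
grasp_force: 48.7
```

Call:
move_arm(targets="0 0 0.02 0 0 0; 0 0 0.05 0 0 0; 0 0 0.1 0 0 0; 0 0 0.14 0 0 0; 0 0 0.14 0 0 0; 0 0 0.14 0 0 0")

```text
time: 14.02
position: [0.5652, -0.3352, 0.2204]
orientation: [0.595, 0.804, 0.0, 0.0]
force: [-0.3, 0.1, -1.6]
finger_gap: 0.168
grasp_force: 48.8
```

```bash
python3 - <<'E'
from h import *
s=ctrl.observe();print(s["position"],s["force"])
go(fork+.0007*ex+.0005*ey+.08*n,RP,'hover')
E
```

```text
[ 0.5652 -0.3352  0.2204] [-0.3432  0.0607 -1.6162]
hover shift [-0.0611  0.2932 -0.0309] rot [30.1401  9.2253 -0.0049] t 14.025
```

Call:
move_arm(targets="-0.01 0.05 0.02 5 1.5 0; -0.02 0.1 0.02 12 3.7 0; -0.03 0.15 0.02 20 6.1 0; -0.045 0.21 0.02 27 8.3 0; -0.055 0.26 0 30.1 9.2 0; -0.061 0.293 -0.03 30.1 9.2 0; -0.061 0.293 -0.03 30.1 9.2 0; -0.061 0.293 -0.03 30.1 9.2 0; -0.061 0.293 -0.03 30.1 9.2 0")

```text
time: 15.15
position: [0.505, -0.0441, 0.1909]
orientation: [0.574, 0.773, 0.161, -0.217]
force: [-0.0, 0.3, -0.6]
finger_gap: 0.17
grasp_force: 48.9
```

```bash
python3 - <<'E'
from h import *
s=ctrl.observe();print("tcp-fork panel mm",F.T@(s["position"]-fork)*1000,s["force"])
P={k:cap(k) for k in("scene","top","wrist")}
for k,p in P.items():
    for t in("pin","pin_collar"):
        for o in ctrl.place_of(p,t)[:1]:print(k,t,o)
for t,d in(("pin",-.0465),("pin_collar",-.0065)):
    rs=[ray(p,o[0]["xy"]) for k,p in P.items() if (o:=ctrl.place_of(p,t)) and o[0]["p"]>.4]
    if len(rs)>1:
        X,e=tri(rs);print(t,F.T@(X-fork)*1000,e,"rel tcp",F.T@(X-s["position"])*1000)
go(fork+.0007*ex+.0005*ey+.08*n,RP,'hover')
f=lambda im,x,y:cv2.resize(im[y:y+60,x:x+80],None,fx=5,fy=5,interpolation=2)
cv2.imwrite("pics/c4.png",np.hstack([f(P["scene"]["color"],300,160),f(P["wrist"]["color"],285,200)]))
E
```

```text
tcp-fork panel mm [-0.4444  0.2497 82.3136] [-0.0033  0.3282 -0.5973]
scene pin {'xy': [223.8, 268.0], 'p': 0.69}
scene pin_collar {'xy': [324.6, 183.0], 'p': 0.45}
top pin {'xy': [293.9, 262.9], 'p': 0.78}
top pin_collar {'xy': [307.3, 258.5], 'p': 0.89}
wrist pin {'xy': [322.7, 263.3], 'p': 0.59}
wrist pin_collar {'xy': [324.5, 293.1], 'p': 0.57}
pin [-90.3759  17.3449  -5.7784] [np.float64(132.71384210876158), np.float64(59.91544188987467), np.float64(73.23714560330569)] rel tcp [-89.9315  17.0952 -88.092 ]
pin_collar [ 0.638  -0.3968 78.3302] [np.float64(0.5606628312606342), np.float64(2.1856009958680875), np.float64(1.7285454096508777)] rel tcp [ 1.0824 -0.6464 -3.9834]
hover shift [-0.0004  0.0006 -0.0011] rot [0.0843 0.047  0.0089] t 15.9
```

View pics/c4.png

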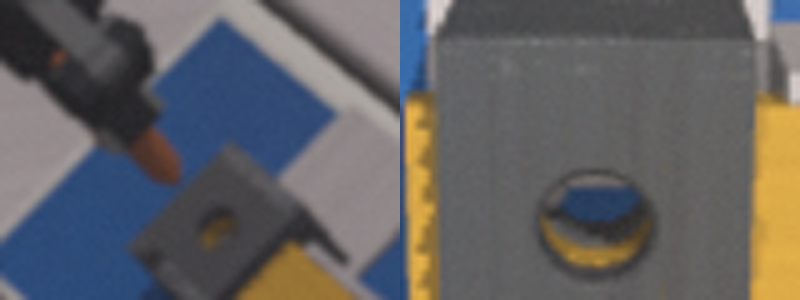

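Scene view: the pin tip is at (335.6,196.4), pointing at the fork hole at (343,205). Wrist view: the hole is at (324.4,245). I'll triangulate the tip against the hole.

```bash
python3 - <<'E'
from h import *
P={k:cap(k) for k in("scene","top","wrist")}
s=ctrl.observe()
def show(m,X): print(m,F.T@(X[0]-fork)*1000,np.round(X[1],1))
show("tip st",tri([ray(P["scene"],(335.6,196.4)),ray(P["top"],(293.9,262.9))]))
show("tip stw",tri([ray(P["scene"],(335.6,196.4)),ray(P["top"],(293.9,262.9)),ray(P["wrist"],(322.7,263.3))]))
show("hole stw",tri([ray(P["scene"],(343.4,205.3)),ray(P["top"],(281.9,267.5)),ray(P["wrist"],(324.4,245))]))
print(-.05*n)
E
```

```text
tip st [-1.2222 -0.9742 35.6801] [1.6 1.6]
tip stw [-0.4874 -0.2292 34.4983] [1.1 2.5 1.9]
hole stw [ 0.3193  0.0735 -0.2174] [0.2 0.8 0.9]
[-0.0076  0.025  -0.0426]
```

Call:
move_arm(targets="-0.0028 0.0080 -0.0124 0 0 0; -0.0051 0.0155 -0.0252 0 0 0; -0.0061 0.0190 -0.0311 0 0 0; -0.0069 0.0215 -0.0354 0 0 0; -0.0077 0.0240 -0.0396 0 0 0; -0.0081 0.0255 -0.0422 0 0 0; -0.0081 0.0255 -0.0422 0 0 0")

```text
time: 16.92
position: [0.4963, -0.0178, 0.1481]
orientation: [0.573, 0.774, 0.161, -0.217]
force: [-0.5, -2.3, -3.9]
finger_gap: 0.171
grasp_force: 48.7
```

```bash
python3 -c "
from h import *
s=ctrl.observe();p=s['position'];print(F.T@(p-fork)*1000,F.T@s['force'],s['moment'])"
```

```text
[ 0.8161  0.8691 31.3398] [-3.7913  1.1689 -2.2011] [-1.5036 -0.186   0.1414]
```

Call:
move_arm(targets="0.0002 -0.0008 -0.0005 0 0 0; -0.0006 0.0017 -0.0048 0 0 0; -0.0013 0.0042 -0.009 0 0 0; -0.0013 0.0042 -0.009 0 0 0")

```text
time: 17.42
position: [0.4949, -0.0127, 0.139]
orientation: [0.573, 0.774, 0.161, -0.218]
force: [-1.4, -1.7, -3.6]
finger_gap: 0.17
grasp_force: 48.8
```

```bash
python3 -c "
from h import *
s=ctrl.observe();p=s['position'];print(F.T@(p-fork)*1000,F.T@s['force'],s['moment'])"
```

```text
[ 0.4881  0.7964 20.7856] [-2.9421  1.845  -2.4281] [-1.3023 -0.1054  0.1902]
```

Call:
move_arm(targets="-0.0003 -0.0007 -0.0004 0 0 0; -0.0011 0.0018 -0.0047 0 0 0; -0.0018 0.0043 -0.0089 0 0 0; -0.0024 0.0061 -0.012 0 0 0; -0.0024 0.0061 -0.012 0 0 0")

```text
time: 18.05
position: [0.4931, -0.0064, 0.1272]
orientation: [0.573, 0.774, 0.162, -0.217]
force: [1.7, 1.1, -2.0]
finger_gap: 0.17
grasp_force: 48.7
```

```bash
python3 -c "
from h import *
s=ctrl.observe();p=s['position'];print(F.T@(p-fork)*1000,F.T@s['force'],s['moment'])"
```

```text
[-0.0769  0.6563  7.3534] [-0.5904 -1.968  -1.9702] [-0.7759 -0.8419 -0.3093]
```

Call:
move_arm(targets="-0.0002 0.0005 -0.0009 0 0 0; -0.0003 0.001 -0.0017 0 0 0; -0.0005 0.0015 -0.0026 0 0 0; -0.0005 0.0015 -0.0026 0 0 0")

```text
time: 18.55
position: [0.493, -0.0059, 0.126]
orientation: [0.573, 0.774, 0.162, -0.217]
force: [1.2, -3.4, 8.5]
finger_gap: 0.166
grasp_force: 50.1
```

```bash
python3 -c "
from h import *
s=ctrl.observe();p=s['position'];print(F.T@(p-fork)*1000,F.T@s['force'],s['moment'])"
```

```text
[-0.2653  0.6545  6.0731] [ 1.3163 -0.1181  9.1086] [-0.1232 -0.2103 -0.0947]
```

Call:
move_arm(targets="-0.0003 0.001 -0.0017 0 0 0; -0.0006 0.002 -0.0034 0 0 0; -0.0006 0.002 -0.0034 0 0 0")

```text
time: 18.92
position: [0.4931, -0.0059, 0.1258]
orientation: [0.573, 0.773, 0.163, -0.216]
force: [-3.7, -11.8, 35.2]
finger_gap: 0.175
grasp_force: 53.0
```

```bash
python3 - <<'E'
from h import *
s=ctrl.observe();p=s['position'];print(F.T@(p-fork)*1000,F.T@s['force'],s['moment'])
w=cap("scene");t=cap("wrist")
f=lambda im,x,y:cv2.resize(im[y:y+60,x:x+80],None,fx=5,fy=5,interpolation=2)
cv2.imwrite("pics/c5.png",np.hstack([f(w["color"],305,170),f(t["color"],285,250)]))
E
```

```text
[-0.4451  0.5152  5.8575] [ 9.732   7.0099 35.3666] [1.2111 1.681  0.7401]
```

View pics/c5.png

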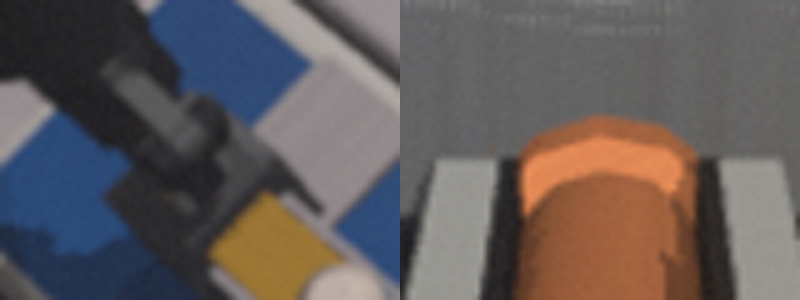

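The collar sits flush on the fork, and the force climbed to 35 N with no further travel, so the pin is seated. I'm easing off and releasing.

Call:
move_arm(targets="0.0006 -0.002 0.0034 0 0 0; 0.0008 -0.0027 0.0046 0 0 0; 0.0008 -0.0027 0.0046 0 0 0")

```text
time: 19.4
position: [0.4928, -0.006, 0.1261]
orientation: [0.573, 0.774, 0.162, -0.217]
force: [3.4, -1.1, 3.1]
finger_gap: 0.166
grasp_force: 49.4
```

Call:
move_arm(targets="0 0 0 0 0 0; 0 0 0 0 0 0; 0 0 0 0 0 0; 0 0 0 0 0 0", hand=0)

```text
time: 19.9
position: [0.4922, -0.0061, 0.1259]
orientation: [0.573, 0.774, 0.161, -0.218]
force: [0.3, -0.1, -0.2]
finger_gap: 0.502
grasp_force: 0.0
```

Call:
move_arm(targets="0.003 -0.01 0.017 0 0 0; 0.0076 -0.025 0.0426 0 0 0; 0.0153 -0.05 0.085 0 0 0; 0.0183 -0.06 0.102 0 0 0; 0.0183 -0.06 0.102 0 0 0; 0.0183 -0.06 0.102 0 0 0")

```text
time: 20.65
position: [0.5103, -0.0656, 0.2278]
orientation: [0.573, 0.774, 0.161, -0.218]
force: [-1.3, 0.2, 0.5]
finger_gap: 0.504
grasp_force: 0.0
```

```bash
python3 - <<'E'
from h import *
s=ctrl.observe();print(F.T@(s['position']-fork)*1000,s["force"])
P={k:cap(k) for k in("scene","wrist","top")}
b=[]
for k,p in P.items():
    for t in("stop_button_top","pin_collar"):
        for o in ctrl.place_of(p,t)[:1]:
            X0=btn if t[0]=="s" else fork
            c,d=ray(p,o["xy"]);X=c+d*((X0-c)@n)/(d@n);print(k,t,o,F.T@(X-X0)*1000)
f=lambda im,x,y:cv2.resize(im[y:y+60,x:x+80],None,fx=5,fy=5,interpolation=2)
cv2.imwrite("pics/c6.png",np.hstack([f(P["scene"]["color"],305,170),f(P["wrist"]["color"],285,190)]))
go(btn+.04*n,RP)
E
```

```text
[ -0.0926   1.4945 125.2706] [-1.3115  0.2286  0.5363]
scene stop_button_top {'xy': [423.2, 279.8], 'p': 0.51} [-1.3212 -1.2233 -0.    ]
scene pin_collar {'xy': [343.0, 207.0], 'p': 0.67} [-2.3944 -1.9312  0.    ]
wrist stop_button_top {'xy': [524.5, 223.7], 'p': 0.9} [0.5544 3.6434 0.    ]
wrist pin_collar {'xy': [327.9, 228.5], 'p': 0.95} [ 0.1462 -1.2776  0.    ]
top stop_button_top {'xy': [237.8, 159.6], 'p': 0.68} [3.8383 0.6962 0.    ]
top pin_collar {'xy': [279.6, 265.8], 'p': 0.74} [ 2.5475 -2.9415  0.    ]
 shift [ 0.1574  0.107  -0.0938] rot [0.08   0.0297 0.0082] t 21.1
```

View pics/c6.png

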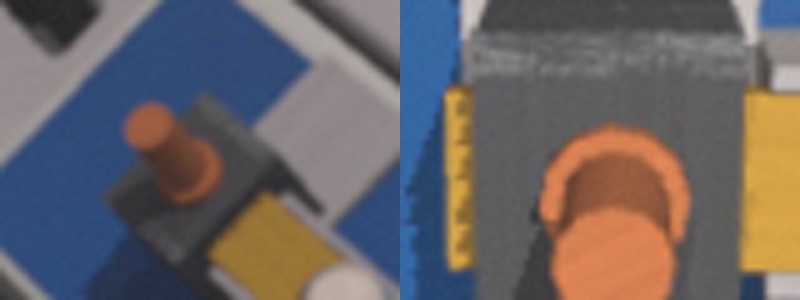

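Both views show the pin upright with its collar flat on the fork, and the bolt is still home. Next is the button, with the fingers shut.

Call:
move_arm(targets="0.058 0.0174 0 0 0 0; 0.116 0.0349 0 0 0 0; 0.1741 0.0523 -0.0005 0 0 0; 0.166 0.08 -0.047 0 0 0; 0.1574 0.107 -0.0938 0 0 0; 0.1574 0.107 -0.0938 0 0 0; 0.1574 0.107 -0.0938 0 0 0; 0.1574 0.107 -0.0938 0 0 0", hand=-1)

```text
time: 22.1
position: [0.6695, 0.039, 0.136]
orientation: [0.573, 0.774, 0.162, -0.216]
force: [-0.1, -0.5, 0.6]
finger_gap: 0.002
grasp_force: 0.0
```

```bash
python3 - <<'E'
from h import *
s=ctrl.observe();print(F.T@(s['position']-btn)*1000,s["force"],s["finger_gap"])
w=cap("wrist")
for o in ctrl.place_of(w,"stop_button_top")[:1]:
    c,d=ray(w,o["xy"]);X=c+d*((btn-c)@n)/(d@n);print(o,F.T@(X-btn)*1000)
go(btn,RP)
E
```

```text
[-0.955  -0.7982 42.8284] [-0.0607 -0.4665  0.5632] 0.002074310248933932
{'xy': [316.7, 265.7], 'p': 0.65} [-0.1477  2.3528 -0.    ]
 shift [-0.0072  0.0214 -0.0357] rot [0.1282 0.196  0.0866] t 22.2
```

Call:
move_arm(targets="-0.004 0.01 -0.018 0 0 0; -0.0077 0.0196 -0.0332 0 0 0; -0.0082 0.0211 -0.0357 0 0 0; -0.0084 0.0221 -0.0374 0 0 0; -0.0084 0.0221 -0.0374 0 0 0")

```text
time: 22.82
position: [0.6598, 0.0628, 0.0973]
orientation: [0.573, 0.774, 0.161, -0.217]
force: [-2.1, -1.0, 3.8]
finger_gap: 0.0
grasp_force: 1.8
```

```bash
python3 -c "
from h import *
s=ctrl.observe();p=s['position'];print(F.T@(p-btn)*1000,F.T@s['force'])"
```

```text
[ 0.5831  1.6164 -3.5541] [1.688  2.2839 3.4735]
```

Call:
move_arm(targets="-0.0003 0.001 -0.0017 0 0 0; -0.0006 0.002 -0.0034 0 0 0; -0.0009 0.003 -0.0051 0 0 0; -0.0009 0.003 -0.0051 0 0 0")

```text
time: 23.32
position: [0.6599, 0.0638, 0.095]
orientation: [0.573, 0.774, 0.162, -0.216]
force: [-5.7, -7.9, 22.8]
finger_gap: 0.0
grasp_force: 10.6
```

```bash
python3 -c "
from h import *
s=ctrl.observe();p=s['position'];print(F.T@(p-btn)*1000,F.T@s['force'])"
```

```text
[ 0.2299  1.1797 -5.9656] [ 6.9107  7.747  22.5138]
```

Call:
move_arm(targets="0.0009 -0.003 0.0051 0 0 0; 0.003 -0.01 0.017 0 0 0; 0.0076 -0.025 0.0426 0 0 0; 0.0153 -0.05 0.085 0 0 0; 0.023 -0.075 0.128 0 0 0; 0.023 -0.075 0.128 0 0 0; 0.023 -0.075 0.128 0 0 0")

```text
time: 24.2
position: [0.6817, -0.0086, 0.2192]
orientation: [0.573, 0.774, 0.161, -0.218]
force: [-0.7, 0.4, -0.9]
finger_gap: -0.001
grasp_force: 0.0
```

```bash
python3 - <<'E'
from h import *
s=ctrl.observe();print(s["force"],s["time"])
w=cap("wrist");cv2.imwrite("pics/w7.png",w["color"])
E
```

```text
[-0.7084  0.4468 -0.9103] 24.2
```

View pics/w7.png

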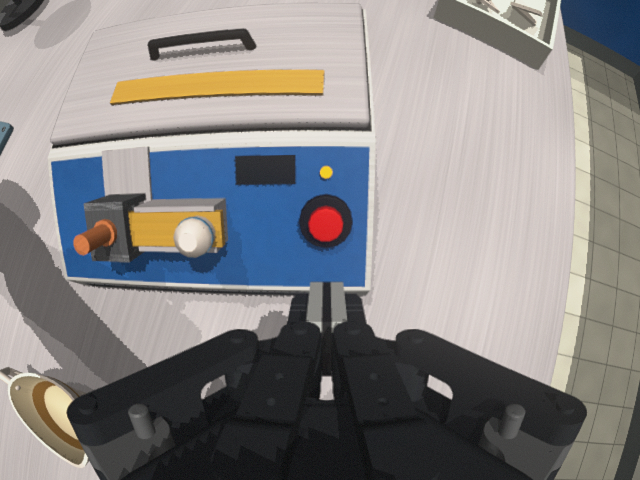

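The picture shows the pin seated in the fork at (100,232), the bolt home, the button at (326,224) released, and the ruler where it was. I'm handing in.

```bash
python3 -c "
from plant import ctrl
print(ctrl.hand_in())"
```

```text
the job is handed in; nothing more can be done
None
```

The bolt is home against its stop, the copper pin is seated in the fork and released, and the red button was pressed until it bottomed out. I handed the job in at about 24 s, with no verdict returned and no way to check that the beeping stopped; I never touched the sauce boat, eye bath or ruler.

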